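Set the fence slat of the glass-cutting jig and lock it

TASK

Get the glass-cutting jig ready for scoring: with a fingertip, push the narrow wooden slat gently along its rails until it drops fully home into the locating notch, then swing the little metal keeper across over the end of the slat, as far as its stop, to lock it. Only push: do not grip, lift or pick up anything, and leave the wider board on the rails, the glass and everything else where they are.

Things in the scene. Friction and masses are not known exactly. Their poses are not given: they have to be found in the camera images.
- jig: Cutting jig fixed to the bench: plywood base 196 x 440 x 12 mm, two rails along its own y. Origin: underside centre, on the bench. Own x: across the rails, away from the robot, to the keeper's side. Rail tops: 46 mm above the bench, 50 to 76 mm either side of the centre line, 210 mm each way along y, ends open. Dark lips outside them, 76 to 92 mm from the centre line, tops at 58 mm, guide the boards.
- notch (a point): Centre of the notch floor, 39 mm above the bench, mid-jig. Both rails are cut 7 mm deep over 54 mm of their length (27 mm either side of this point). Between the rails is an open gap 99 mm wide, down to the base's top 12 mm above the bench, where a fingertip can reach below the boards.
- slat: Narrow loose wooden slat across both rails: 150 mm (own x) by 50 mm along the rails (own y), 18 mm thick, 0.08 to 0.17 kg. Origin: underside centre. Starts 100 to 150 mm from the notch, on either side. Sliding, its underside is at 46 mm; over the notch its leading edge dips, its trailing edge rises briefly, then it drops flat: underside 39, top 57 mm above the bench.
- handrest: The wider loose board (hand rest), same wood: 150 mm across the rails, 80 mm along them, 18 mm thick, on the rails on the other side of the notch. Origin: centre of its underside. It must stay where it is.
- keeper (a joint): Angle of the keeper, a bare-metal turn-button: 0 = closed at its stop, arm pointing to the jig's -x over the slat's end; 1.57 = open, arm pointing to the jig's +y above the lip. Starts at 1.57 to 1.9 (slightly outward). Stays where left; about 1.2 N at the peg moves it. It passes over a seated slat (3 mm clear), but is blocked by one not seated.
- peg_top (a point): Top centre of the upright peg on the keeper's arm, 98 mm above the bench, 43 mm from the pin. Peg 14 mm in diameter, from 74 to 98 mm. The arm is 14 mm wide, 60 to 74 mm above the bench, its end 50 mm from the pin.
- pin (a point): Vertical pin the keeper turns on, in the far lip, 84.5 mm along the jig's +x from its origin; this point is 60 mm above the bench, level with the arm's underside.
- glass_a: Dark red glass piece 34 x 55 x 4 mm lying on the jig's base between the rails, below the path of the slat. Origin: underside centre.
- glass_b: Green glass piece 45 x 30 x 4 mm lying on the jig's base between the rails. Origin: underside centre.
- glass_c: Dark red triangle of glass, 4 mm thick, about 70 mm a side, on the bench. Origin: underside centre.
- foil_roll: Roll of copper foil, 80 mm across, 24 mm tall, flat on the bench beyond the jig. Origin: underside centre.
- mug: White mug 80 mm across, 92 mm tall, on the bench. Origin: underside centre.
- flux: White squeeze bottle with green cap, 52 mm across, 130 mm tall. Origin: underside centre.
- screwdriver: Screwdriver lying on the bench.
- sponge: Yellow and green sponge 70 x 100 x 30 mm beyond the jig. Origin: underside centre.
There are look-alikes about, which are no part of the job. What is shaped like the slat but green or red is not meant.

How it is judged:
By the outcome, as a careful person would: the job done as asked, in the order asked, and still so for the second after the job is handed in, with the robot touching nothing.
It also fails if it takes over 51 s, if anything falls off the work surface, if the arm or the gripper's body presses on something with over 40 N, if the wrist force passes 120 N, or if a joint passes its speed limit or range.

ROBOT

A 6-joint arm with a two-finger parallel gripper is mounted at the origin on the work surface. World frame = base frame: x ahead of the robot, y to its left, z up, the work surface at z = 0. Lengths are in m, angles in rad, forces in N, time in s.
With the tool pointing down it reaches from about 0.4 to 0.825 m from the base axis. Payload 7 kg.
Tool frame: the origin (TCP) lies at the very end of the fingers, on their centre line; the grasp point (between the pads) lies 19 mm behind it; z points along the fingers, y is the line along which they close (so a half turn about z gives the same grasp; the last joint's range is limited). The gripper opens to 88 mm and grips with 3 to 60 N. Pads are 19 mm wide; open, the fingers measure 130 mm over their backs; the gripper's body (78 mm by 193 mm) begins 47 mm behind the grasp point.
Start: joints at [-0.832, 0.359, 0.012, 0, -1.224, -0.288], TCP at [0.294, -0.608, 0.227] pointing down, gripper open.
Joint ranges: [-3.07, 3.07], [-1.43, 2.12], [-1.02, 1.25], [-3.03, 1.67], [-3.05, -0], [-3.03, 3.03]. Speed limits (rad/s): [2.39, 2.39, 3.01, 3.14, 3.14, 3.14].

INTERFACE

Orientations are given as [roll, pitch, yaw] about the fixed x, y, z axes, in that order (R = Rz(yaw) Ry(pitch) Rx(roll)).
In Python, from station import arm gives the robot as it stands. The module is installed in compiled form; this text tells all that it offers.
- The arm moves only by the shell command python3 -m crank 'ROWS' [FORCE]. ROWS is JSON, a list of rows, each an object of numbers: "dx", "dy", "dz": the shift along the world's x, y, z in m; "twist": the turn about the world's z in degrees; "grip": the opening, from -1 (shut) to 1 (fully open). A call has exactly 5 rows; each row is the pose to reach, as a shift and turn from the pose commanded when the call began; what a row does not reach only later rows make up. A row lasts 1/12 s, in which the tool goes at most 41.7 mm and 7.16 degrees, less where a joint would pass 70% of its speed; a pose out of reach is approached as far as the arm can. A call with a gripper value outside its range is refused whole. The fingers move at their own pace and stop on an object; FORCE is the grip in N (left out, the last holds). Time passes only in rows, so rows that repeat a pose let the fingers close, or fill a call up. It gives the time, the measured TCP pose, the force, the opening and the grip force at its end, in the units of the state.
- arm.get_state(): the state, without advancing time (a new reading comes with each control period).
- arm.grab_frame(name): name is "scene" or "top"; returns the picture (480x640x3 uint8, red, green, blue); there is no depth.
- arm.get_calibration(name): a dict with "fx", "fy", "cx", "cy" (pixels), "k1" (the pictures are not rectified: a ray, as slopes to the right and down, at radius r is drawn at 1 + k1 r^2 times it, then the intrinsics apply), "cam_to_world" (4x4, takes a point from camera to world coordinates). Camera axes: x right, y down, z forward; pixel columns grow to the right and rows downward; lengths in m; the calibration is good to about 2 mm. A picture is of the moment at which its call begins. get_calibration takes no time and is no camera call.
- arm.job_done(): hands the job in; it is judged then, once.
The state is a dict: "t": time; "q": joint angles; "qd": joint speeds; "joint_efforts": joint torques, N m; "eef_pos": TCP position; "ee_rot": TCP orientation; "force": force on the tool from outside, world axes, zero at the start; "moment": the same for the moment, N m; "width": finger opening in m; "gripper_force": force on a finger pad.
Only numpy, scipy, OpenCV 4.12 (cv2) and the standard library are available. Lean on these libraries where they do the work, as an engineer would, in place of code of your own. Each camera call takes 0.05 s, during which the arm holds its last target. There are 200 camera calls.

## Working session

There is one attempt and no reset: what is moved stays moved. The work goes in short steps, Python scripts to look and compute and a shell command to move; the robot and the scene stay as the last step left them, time stands still between calls to the robot, and variables do not carry over. Pictures are saved under pics/ and viewed, at most 13 in all, crops included, and the job is handed in when it is done.

```bash
mkdir -p pics; cat > h.py <<'E'
import numpy as np, cv2
from station import arm
def ray(n,u,v):
    c=arm.get_calibration(n); x=(u-c["cx"])/c["fx"]; y=(v-c["cy"])/c["fy"]
    K=np.array([[c["fx"],0,c["cx"]],[0,c["fy"],c["cy"]],[0,0,1.]])
    p=cv2.undistortPoints(np.array([[[u,v]]],float),K,np.array([c["k1"],0,0,0.]))[0,0]
    T=np.array(c["cam_to_world"]); return T[:3,3],T[:3,:3]@np.array([p[0],p[1],1])
def at(n,u,v,z):
    o,d=ray(n,u,v); return o+d*(z-o[2])/d[2]
def proj(n,P):
    c=arm.get_calibration(n);K=np.array([[c["fx"],0,c["cx"]],[0,c["fy"],c["cy"]],[0,0,1.]])
    T=np.linalg.inv(np.array(c["cam_to_world"])); r=cv2.Rodrigues(T[:3,:3])[0]
    return cv2.projectPoints(np.array(P,float).reshape(-1,1,3),r,T[:3,3],K,np.array([c["k1"],0,0,0.]))[0][:,0]
def snap(n,f):
    im=arm.grab_frame(n); cv2.imwrite(f"pics/{f}.png",im[:,:,::-1]); return im
E
python3 - <<'E'
from h import *
for n in("top","scene"):
    snap(n,n+"0"); c=arm.get_calibration(n); print(n,{k:np.round(v,3).tolist() for k,v in c.items()})
print(arm.get_state())
E
```

```text
top {'fx': 535.513, 'fy': 535.513, 'cx': 312.193, 'cy': 245.821, 'k1': -0.048, 'cam_to_world': [[-0.003, -0.995, 0.098, 0.389], [-1.0, 0.005, 0.024, -0.014], [-0.024, -0.098, -0.995, 1.173], [0.0, 0.0, 0.0, 1.0]]}
scene {'fx': 470.559, 'fy': 470.559, 'cx': 316.186, 'cy': 246.56, 'k1': -0.079, 'cam_to_world': [[-0.784, 0.465, -0.412, 0.988], [0.621, 0.597, -0.507, 0.628], [0.01, -0.653, -0.757, 1.018], [0.0, 0.0, 0.0, 1.0]]}
{'t': 0.1, 'q': array([-8.31910800e-01,  3.59328932e-01,  1.11178191e-02, -2.93268611e-04,
       -1.22406483e+00, -2.88106520e-01]), 'qd': array([-2.11371486e-03, -7.51832942e-04,  1.23614867e-03, -8.76500435e-04,
        8.07779850e-05,  4.36494802e-05]), 'joint_efforts': array([-1.24104936e-03, -5.84162879e+01,  2.93751222e+01,  7.01551706e+00,
        1.01434972e-02, -5.65454934e-05]), 'eef_pos': array([ 0.293857  , -0.6071895 ,  0.22569605]), 'ee_rot': array([ 3.14009568e+00, -1.56113228e-04, -2.69091339e+00]), 'force': array([-0.02173189,  0.19769787,  0.65719754]), 'moment': array([ 0.0017872 , -0.01780606,  0.00865243]), 'gripper_force': 0.0, 'width': 0.0875144250573309}
```

View pics/top0.png

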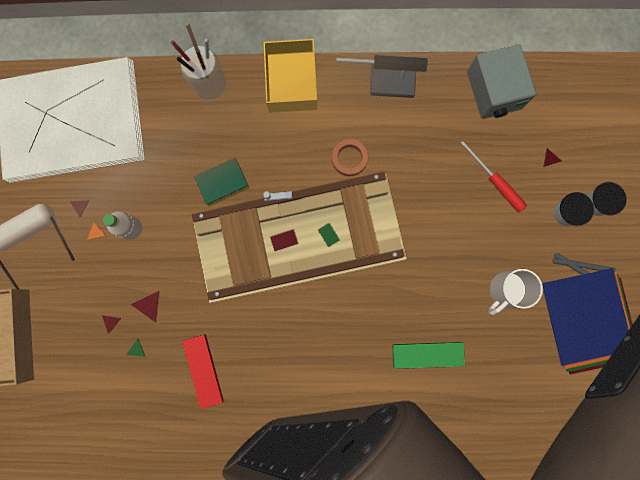

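View pics/scene0.png

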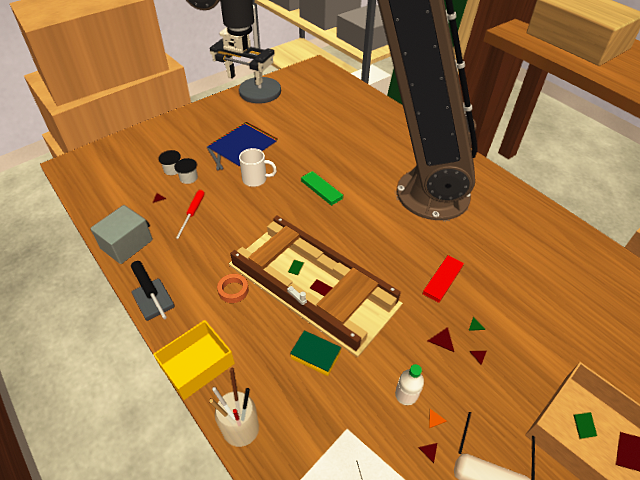

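The top view shows the jig centred near (300,237). Candidates for the slat:
- narrow wooden board at (361,222)
- wider wooden board at (245,247)
- green bar at (428,355)
- red bar at (203,371)

The narrow wooden board at (361,222) fits, since it is the narrower of the two on the rails and is plain wood. The wide one is the hand rest, and the coloured bars are excluded. I'll confirm with a crop.

```bash
python3 - <<'E'
import cv2
im=cv2.imread("pics/top0.png")[160:310,185:415]
cv2.imwrite("pics/crop0.png",cv2.resize(im,None,fx=3.4,fy=3.4,interpolation=cv2.INTER_CUBIC))
E
```

```text
(no output)
```

View pics/crop0.png

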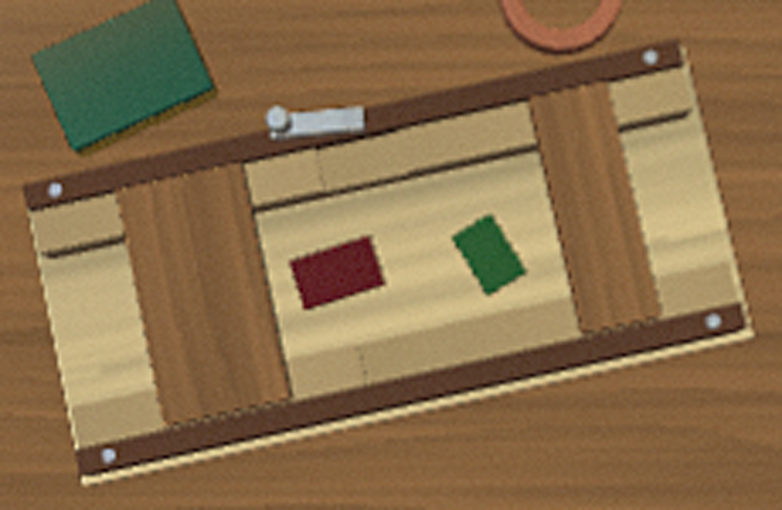

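The crop confirms it. The slat spans crop x 530–660 on the jig's −y side, and the wide hand rest spans 120–290. The keeper is open, with its peg at crop (278,120).

```bash
cat >> h.py <<'E'
def J2W(p,P):
    c,s=np.cos(p[2]),np.sin(p[2]); P=np.atleast_2d(P)
    return np.c_[p[0]+c*P[:,0]-s*P[:,1],p[1]+s*P[:,0]+c*P[:,1],P[:,2]]
def W2J(p,w):
    c,s=np.cos(p[2]),np.sin(p[2]); d=np.array(w[:2])-p[:2]; return np.array([c*d[0]+s*d[1],-s*d[0]+c*d[1]])
E
python3 - <<'E'
from h import *
from scipy.optimize import least_squares
f=lambda u,v:((u+.5)/3.4-.5+185,(v+.5)/3.4-.5+160)
obj=np.array([[.092,.21,.058],[.092,-.21,.058],[-.092,-.21,.058],[-.092,.21,.058],[-.098,.22,.012],[-.098,-.22,.012],[.050,.027,.046],[-.05,.027,.046]])
px=np.array([f(*q) for q in [(24,185),(680,40),(746,310),(80,458),(85,485),(753,335),(320,148+40),(362,352)]])
r=least_squares(lambda p:(proj("top",J2W(p,obj))-px)[:6].ravel(),[.46,.0,.2])
p=r.x; print(p,np.round(r.fun.reshape(-1,2),1)); np.save("jig.npy",p)
print("notch edge px",proj("top",J2W(p,obj))[6:],px[6:])
for n,q,z in [("slatFL",(530,98),.064),("slatFR",(608,84),.064),("slatNR",(660,318),.064),("slatNL",(581,333),.064),("restFR",(245,165),.064),("restNR",(290,398),.064),("peg",(278,118),.098)]:
    w=at("top",*f(*q),z); print(n,w.round(4),W2J(p,w).round(4))
im=cv2.imread("pics/scene0.png")
P=np.r_[obj[:6],[[.0845,0,.06]]]
for u in proj("scene",J2W(p,P)): cv2.circle(im,tuple(int(round(a)) for a in u),1,(255,255,0),-1)
cv2.imwrite("pics/s1.png",cv2.resize(im[200:370,215:415],None,fx=3.4,fy=3.4))
st=arm.get_state();print(st["eef_pos"])
E
```

```text
[0.52639839 0.04445533 0.21537805] [[-0.5 -1.7]
 [-0.2 -2.2]
 [ 0.7  2.8]
 [ 0.   3. ]
 [-0.8 -1.1]
 [ 0.6 -1.1]]
notch edge px [[279.90325693 213.51613401]
 [289.84123751 259.19175375]] [[278.76470588 214.94117647]
 [291.11764706 263.17647059]]
slatFL [ 0.619  -0.0475  0.064 ] [ 0.0708 -0.1096]
slatFR [ 0.6275 -0.0958  0.064 ] [ 0.0688 -0.1586]
slatNR [ 0.4821 -0.1256  0.064 ] [-0.0796 -0.1567]
slatNL [ 0.4732 -0.0774  0.064 ] [-0.078  -0.1077]
restFR [0.5783 0.1289 0.064 ] [0.0687 0.0714]
restNR [0.4342 0.1003 0.064 ] [-0.0781  0.0742]
peg [0.6009 0.1049 0.098 ] [0.0857 0.0431]
[ 0.293857   -0.6071895   0.22569605]
```

View pics/s1.png

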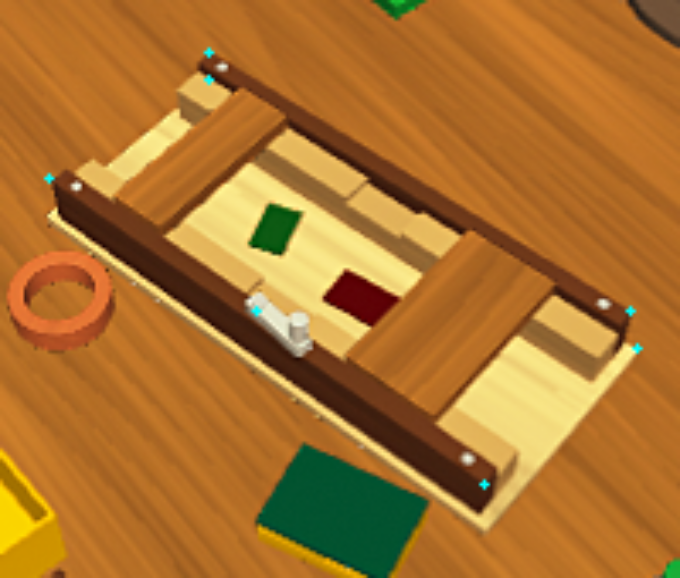

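```bash
python3 -c "
import numpy as np;np.save('jig.npy',[.5220,.0435,.2154])"
python3 -m crank '[{"dx":0.018,"dy":0.031,"twist":5,"grip":-1},{"dx":0.036,"dy":0.062,"twist":10,"grip":-1},{"dx":0.054,"dy":0.093,"twist":15,"grip":-1},{"dx":0.072,"dy":0.124,"twist":20,"grip":-1},{"dx":0.09,"dy":0.155,"twist":25.5,"grip":-1}]' 10
python3 -m crank '[{"dx":0.018,"dy":0.031,"twist":5,"grip":-1},{"dx":0.036,"dy":0.062,"twist":10,"grip":-1},{"dx":0.054,"dy":0.093,"twist":15,"grip":-1},{"dx":0.072,"dy":0.124,"twist":20,"grip":-1},{"dx":0.09,"dy":0.155,"twist":25.5,"grip":-1}]' 10
python3 -m crank '[{"dx":0.018,"dy":0.031,"twist":5,"grip":-1},{"dx":0.036,"dy":0.062,"twist":10,"grip":-1},{"dx":0.054,"dy":0.093,"twist":15,"grip":-1},{"dx":0.072,"dy":0.124,"twist":20,"grip":-1},{"dx":0.088,"dy":0.157,"twist":25.5,"grip":-1}]' 10
```

```text
invalid input at $[0]: expected keys dx, dy, dz, twist, grip
invalid input at $[0]: expected keys dx, dy, dz, twist, grip
invalid input at $[0]: expected keys dx, dy, dz, twist, grip
```

```bash

python3 -m crank '[{"dx":0.018,"dy":0.031,"dz":0,"twist":5,"grip":-1},{"dx":0.036,"dy":0.062,"dz":0,"twist":10,"grip":-1},{"dx":0.054,"dy":0.093,"dz":0,"twist":15,"grip":-1},{"dx":0.072,"dy":0.124,"dz":0,"twist":20,"grip":-1},{"dx":0.09,"dy":0.155,"dz":0,"twist":25.5,"grip":-1}]' 10
python3 -m crank '[{"dx":0.018,"dy":0.031,"dz":0,"twist":5,"grip":-1},{"dx":0.036,"dy":0.062,"dz":0,"twist":10,"grip":-1},{"dx":0.054,"dy":0.093,"dz":0,"twist":15,"grip":-1},{"dx":0.072,"dy":0.124,"dz":0,"twist":20,"grip":-1},{"dx":0.09,"dy":0.155,"dz":0,"twist":25.5,"grip":-1}]' 10
python3 -m crank '[{"dx":0.018,"dy":0.031,"dz":0,"twist":5,"grip":-1},{"dx":0.036,"dy":0.062,"dz":0,"twist":10,"grip":-1},{"dx":0.054,"dy":0.093,"dz":0,"twist":15,"grip":-1},{"dx":0.072,"dy":0.124,"dz":0,"twist":20,"grip":-1},{"dx":0.088,"dy":0.157,"dz":0,"twist":25.5,"grip":-1}]' 10
```

```text
t: 0.52
eef_pos: [0.3843, -0.451, 0.2261]
ee_rot: [3.141, 0.0, -2.242]
force: [0.6, -0.2, 0.4]
width: 0.06
gripper_force: 0.0
t: 0.93
eef_pos: [0.4744, -0.2958, 0.2264]
ee_rot: [3.141, 0.0, -1.796]
force: [1.4, -0.6, 0.3]
width: 0.0267
gripper_force: 0.0
t: 1.35
eef_pos: [0.5626, -0.139, 0.2263]
ee_rot: [3.141, 0.0, -1.351]
force: [0.9, -0.4, 0.2]
width: 0.0006
gripper_force: 0.0
```

```bash

python3 -m crank '[{"dx":0,"dy":0,"dz":-0.03,"twist":0,"grip":-1},{"dx":0,"dy":0,"dz":-0.06,"twist":0,"grip":-1},{"dx":0,"dy":0,"dz":-0.09,"twist":0,"grip":-1},{"dx":0,"dy":0,"dz":-0.12,"twist":0,"grip":-1},{"dx":0,"dy":0,"dz":-0.14,"twist":0,"grip":-1}]'
python3 - <<'E'
from h import *
a=snap("scene","s2")[170:380,190:430]; b=snap("top","t2")[130:310,185:415]
r=lambda x:cv2.resize(x,(400,400*x.shape[0]//x.shape[1]))[:,:,::-1]
a,b=r(a),r(b);h=min(len(a),len(b));cv2.imwrite("pics/c2.png",np.hstack([a[:h],b[:h]]))
E
```

```text
t: 1.77
eef_pos: [0.5604, -0.1402, 0.0835]
ee_rot: [3.138, 0.001, -1.356]
force: [-0.5, 0.3, -0.6]
width: 0.0002
gripper_force: 0.0
```

View pics/c2.png

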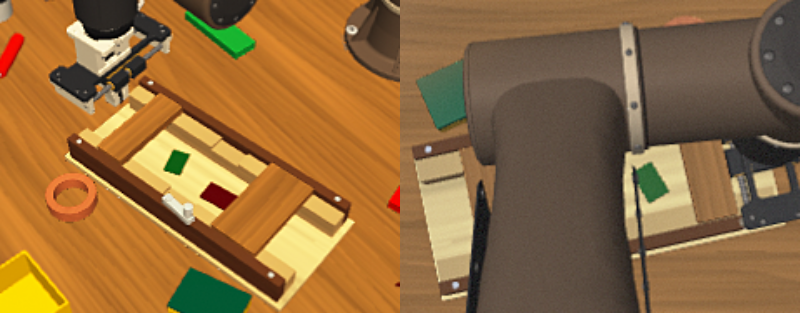

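```bash

python3 - <<'E'
from h import *
im=cv2.imread("pics/s2.png"); s=arm.get_state(); e=s["eef_pos"]
u=proj("scene",[e])[0]; print(u,W2J(np.load("jig.npy"),e))
cv2.circle(im,tuple(int(round(a)) for a in u),1,(255,255,0),-1)
cv2.imwrite("pics/c3.png",cv2.resize(im[150:290,200:340],None,fx=4.2,fy=4.2,interpolation=cv2.INTER_CUBIC))
E
```

```text
[260.55655081 229.01943657] [-0.00306255 -0.18762613]
```

View pics/c3.png

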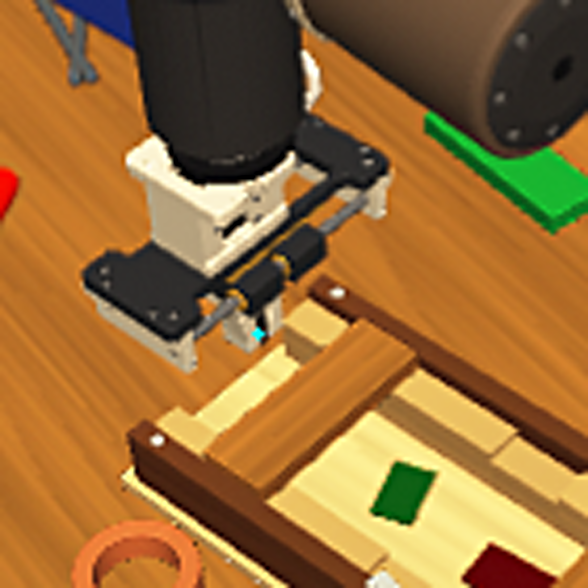

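```bash

python3 -m crank '[{"dx":0.001,"dy":0,"dz":-0.01,"twist":0,"grip":-1},{"dx":0.002,"dy":0,"dz":-0.02,"twist":0,"grip":-1},{"dx":0.003,"dy":0,"dz":-0.03,"twist":0,"grip":-1},{"dx":0.003,"dy":0.001,"dz":-0.041,"twist":0,"grip":-1},{"dx":0.003,"dy":0.001,"dz":-0.041,"twist":0,"grip":-1}]'
for i in 1 2; do python3 -m crank '[{"dx":-0.0011,"dy":0.0049,"dz":0,"twist":0,"grip":-1},{"dx":-0.0021,"dy":0.0098,"dz":0,"twist":0,"grip":-1},{"dx":-0.0032,"dy":0.0147,"dz":0,"twist":0,"grip":-1},{"dx":-0.0043,"dy":0.0195,"dz":0,"twist":0,"grip":-1},{"dx":-0.0053,"dy":0.0244,"dz":0,"twist":0,"grip":-1}]'; done
```

```text
t: 2.28
eef_pos: [0.5639, -0.1394, 0.0435]
ee_rot: [3.139, 0.001, -1.356]
force: [-0.5, 0.8, 0.0]
width: 0.0006
gripper_force: 0.0
t: 2.7
eef_pos: [0.56, -0.1146, 0.0462]
ee_rot: [-3.141, -0.0, -1.355]
force: [0.7, -1.4, 0.8]
width: 0.0005
gripper_force: 0.7
t: 3.12
eef_pos: [0.5544, -0.0903, 0.0456]
ee_rot: [-3.142, -0.0, -1.356]
force: [0.5, -1.3, 1.2]
width: 0.0006
gripper_force: 0.8
```

```bash

python3 -m crank '[{"dx":-0.0011,"dy":0.0049,"dz":-0.001,"twist":0,"grip":-1},{"dx":-0.0021,"dy":0.0098,"dz":-0.002,"twist":0,"grip":-1},{"dx":-0.0032,"dy":0.0147,"dz":-0.002,"twist":0,"grip":-1},{"dx":-0.0043,"dy":0.0195,"dz":-0.002,"twist":0,"grip":-1},{"dx":-0.0053,"dy":0.0244,"dz":-0.002,"twist":0,"grip":-1}]'
for i in 1 2; do python3 -m crank '[{"dx":-0.0011,"dy":0.0049,"dz":0,"twist":0,"grip":-1},{"dx":-0.0021,"dy":0.0098,"dz":0,"twist":0,"grip":-1},{"dx":-0.0032,"dy":0.0147,"dz":0,"twist":0,"grip":-1},{"dx":-0.0043,"dy":0.0195,"dz":0,"twist":0,"grip":-1},{"dx":-0.0053,"dy":0.0244,"dz":0,"twist":0,"grip":-1}]'; done
for i in 1 2; do python3 -m crank '[{"dx":-0.0004,"dy":0.002,"dz":0,"twist":0,"grip":-1},{"dx":-0.0009,"dy":0.0039,"dz":0,"twist":0,"grip":-1},{"dx":-0.0013,"dy":0.0059,"dz":0,"twist":0,"grip":-1},{"dx":-0.0017,"dy":0.0078,"dz":0,"twist":0,"grip":-1},{"dx":-0.0021,"dy":0.0098,"dz":0,"twist":0,"grip":-1}]'; done
python3 - <<'E'
from h import *
print(W2J(np.load("jig.npy"),arm.get_state()["eef_pos"]))
im=snap("scene","s4"); cv2.imwrite("pics/c4.png",cv2.resize(im[180:320,230:390,::-1],None,fx=4.2,fy=4.2,interpolation=cv2.INTER_CUBIC))
E
```

```text
t: 3.53
eef_pos: [0.5487, -0.0658, 0.0433]
ee_rot: [3.141, 0.0, -1.356]
force: [-0.3, -0.6, -0.1]
width: 0.0004
gripper_force: 0.3
t: 3.95
eef_pos: [0.5437, -0.0415, 0.0435]
ee_rot: [3.141, 0.0, -1.356]
force: [0.7, -0.4, -0.6]
width: 0.0001
gripper_force: 0.3
t: 4.37
eef_pos: [0.5385, -0.0171, 0.0436]
ee_rot: [-3.141, -0.0, -1.356]
force: [-0.4, -0.6, -0.8]
width: 0.0002
gripper_force: 0.5
t: 4.78
eef_pos: [0.5366, -0.0077, 0.0437]
ee_rot: [-3.141, -0.0, -1.356]
force: [-0.0, -2.0, 1.6]
width: 0.0007
gripper_force: 0.9
t: 5.2
eef_pos: [0.5341, 0.0022, 0.0434]
ee_rot: [3.141, 0.0, -1.356]
force: [-0.5, -0.4, -0.1]
width: 0.0008
gripper_force: 0.2
[ 0.00304467 -0.04290846]
```

View pics/c4.png

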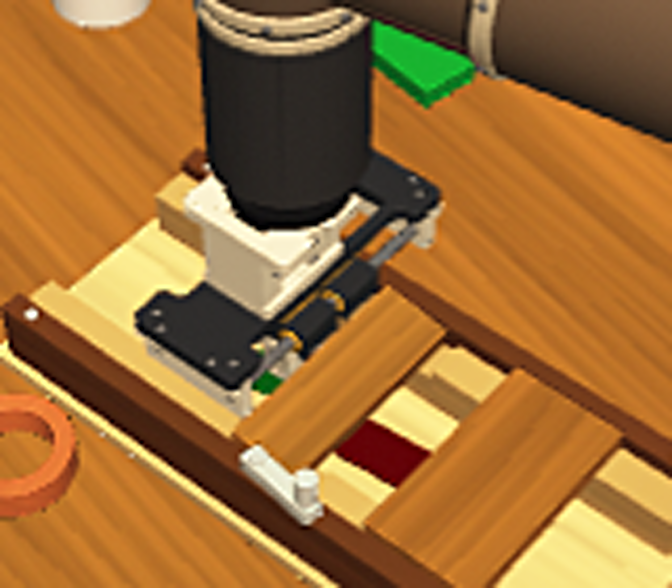

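The slat has been pushed up to the notch, with its leading edge near crop (380,440). It isn't home yet, so I'll continue in small steps.

```bash

for i in 1 2; do python3 -m crank '[{"dx":-0.0002,"dy":0.001,"dz":0,"twist":0,"grip":-1},{"dx":-0.0004,"dy":0.002,"dz":0,"twist":0,"grip":-1},{"dx":-0.0006,"dy":0.0029,"dz":0,"twist":0,"grip":-1},{"dx":-0.0009,"dy":0.0039,"dz":0,"twist":0,"grip":-1},{"dx":-0.0011,"dy":0.0049,"dz":0,"twist":0,"grip":-1}]'; done
python3 - <<'E'
from h import *
print(W2J(np.load("jig.npy"),arm.get_state()["eef_pos"]))
im=snap("scene","s5"); cv2.imwrite("pics/c5.png",cv2.resize(im[210:330,260:400,::-1],None,fx=5,fy=5,interpolation=cv2.INTER_CUBIC))
E
```

```text
t: 5.67
eef_pos: [0.5332, 0.007, 0.0436]
ee_rot: [3.142, -0.0, -1.356]
force: [0.5, -1.0, -0.7]
width: 0.0004
gripper_force: 0.3
t: 6.08
eef_pos: [0.5323, 0.0113, 0.0437]
ee_rot: [3.141, -0.001, -1.355]
force: [2.0, -11.2, 1.3]
width: 0.0005
gripper_force: 5.8
[ 0.00312442 -0.03368381]
```

View pics/c5.png

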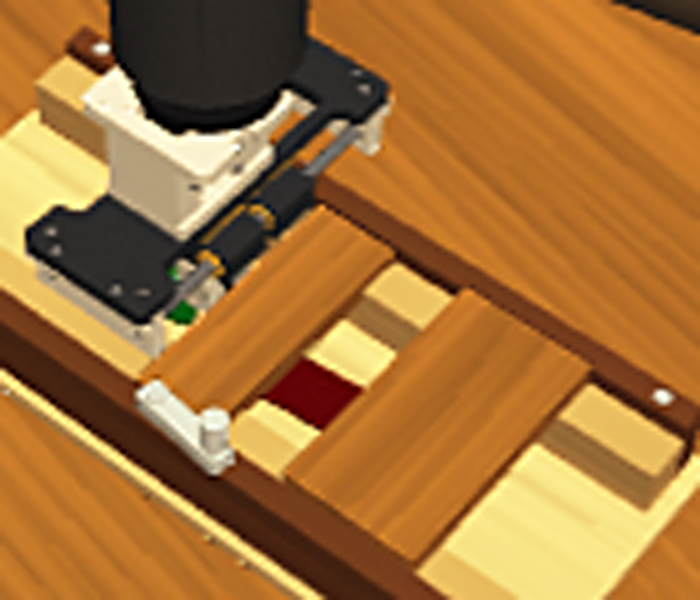

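Contact force rose to 11 N with the slat lying flat, so it is against the far notch wall. I'll back off, raise and cross to the far side of the peg.

```bash

python3 -m crank '[{"dx":0.001,"dy":-0.005,"dz":0,"twist":0,"grip":-1},{"dx":0.003,"dy":-0.015,"dz":0,"twist":0,"grip":-1},{"dx":0.003,"dy":-0.015,"dz":0.03,"twist":0,"grip":-1},{"dx":0.003,"dy":-0.015,"dz":0.06,"twist":0,"grip":-1},{"dx":0.003,"dy":-0.015,"dz":0.095,"twist":0,"grip":-1}]'
python3 -m crank '[{"dx":0.021,"dy":0.024,"dz":0,"twist":0,"grip":-1},{"dx":0.042,"dy":0.048,"dz":0,"twist":0,"grip":-1},{"dx":0.063,"dy":0.072,"dz":0,"twist":0,"grip":-1},{"dx":0.084,"dy":0.096,"dz":0,"twist":0,"grip":-1},{"dx":0.104,"dy":0.119,"dz":0,"twist":0,"grip":-1}]'
python3 - <<'E'
from h import *
s=arm.get_state()["eef_pos"];p=np.load("jig.npy");print(s,W2J(p,s))
im=snap("scene","s6"); c=im[200:330,250:400,::-1].copy()
c=cv2.resize(c,None,fx=5,fy=5,interpolation=cv2.INTER_CUBIC)
for z,col in((.057,(255,255,0)),(.064,(255,0,255))):
  for u in proj("scene",J2W(p,[[x,y,z] for x in(-.075,.075) for y in (-.023,.027)])):
    cv2.circle(c,(int((u[0]-250)*5),int((u[1]-200)*5)),2,col,-1)
cv2.imwrite("pics/c6.png",c)
E
```

```text
t: 6.55
eef_pos: [0.5342, -0.0041, 0.1385]
ee_rot: [3.138, 0.0, -1.356]
force: [0.9, -0.0, -0.8]
width: 0.0005
gripper_force: 0.0
t: 6.97
eef_pos: [0.6403, 0.1165, 0.1387]
ee_rot: [-3.141, 0.0, -1.356]
force: [0.3, -0.9, -0.3]
width: 0.0008
gripper_force: 0.0
[0.64031943 0.11648115 0.13870072] [0.13118404 0.04600525]
```

View pics/c6.png

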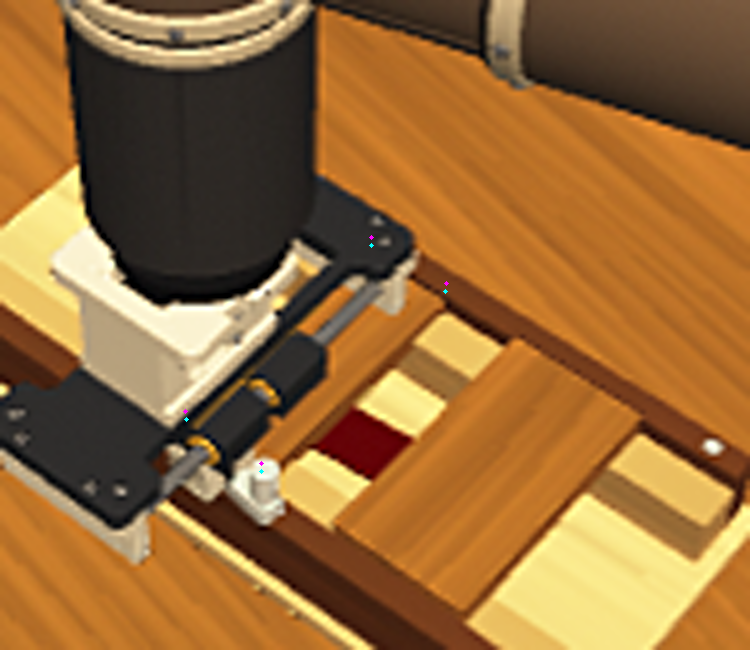

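The slat lies where the seated outline predicts, and the glass and hand rest haven't moved. The fingertip is beside the peg at (262,480). Next I'll lower it and push the peg.

```bash

python3 -m crank '[{"dx":0,"dy":0,"dz":-0.015,"twist":0,"grip":-1},{"dx":0,"dy":0,"dz":-0.03,"twist":0,"grip":-1},{"dx":0,"dy":0,"dz":-0.045,"twist":0,"grip":-1},{"dx":0,"dy":0,"dz":-0.056,"twist":0,"grip":-1},{"dx":0,"dy":0,"dz":-0.056,"twist":0,"grip":-1}]'
for i in 1 2 3; do python3 -m crank '[{"dx":-0.0031,"dy":-0.0017,"dz":0,"twist":0,"grip":-1},{"dx":-0.0063,"dy":-0.0034,"dz":0,"twist":0,"grip":-1},{"dx":-0.0094,"dy":-0.0052,"dz":0,"twist":0,"grip":-1},{"dx":-0.0126,"dy":-0.0069,"dz":0,"twist":0,"grip":-1},{"dx":-0.0157,"dy":-0.0086,"dz":0,"twist":0,"grip":-1}]'; done
python3 - <<'E'
from h import *
s=arm.get_state()["eef_pos"];p=np.load("jig.npy");print(s,W2J(p,s))
im=snap("scene","s7"); cv2.imwrite("pics/c7.png",cv2.resize(im[220:330,260:400,::-1],None,fx=5,fy=5,interpolation=cv2.INTER_CUBIC))
E
```

```text
t: 7.43
eef_pos: [0.6377, 0.1148, 0.0797]
ee_rot: [3.137, -0.0, -1.356]
force: [-0.1, -0.6, -0.1]
width: 0.0006
gripper_force: 0.0
t: 7.85
eef_pos: [0.6239, 0.1075, 0.0836]
ee_rot: [-3.139, 0.001, -1.356]
force: [0.9, 1.9, -0.3]
width: 0.0001
gripper_force: 1.0
t: 8.27
eef_pos: [0.6075, 0.0985, 0.0826]
ee_rot: [-3.141, 0.0, -1.356]
force: [1.2, 1.5, 0.4]
width: -0.0
gripper_force: 0.8
t: 8.68
eef_pos: [0.5926, 0.0896, 0.0828]
ee_rot: [-3.14, -0.001, -1.355]
force: [7.0, -3.0, -2.0]
width: 0.0005
gripper_force: 3.1
[0.59263984 0.08955087 0.08278646] [0.07885025 0.02988825]
```

View pics/c7.png

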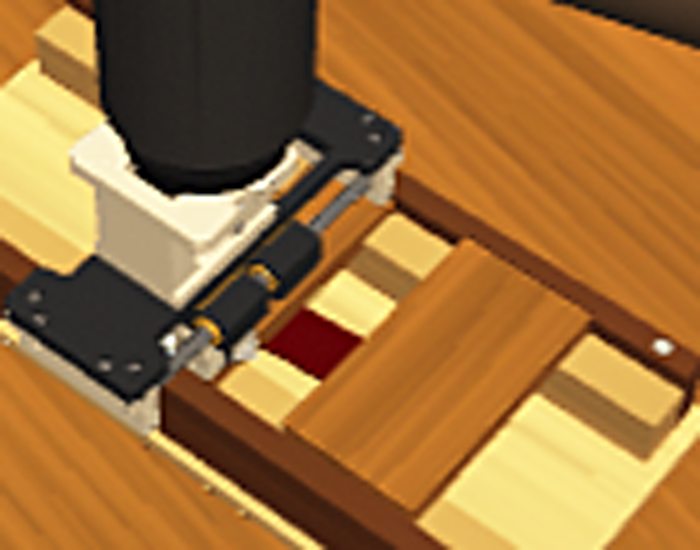

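```bash

python3 -m crank '[{"dx":0.0059,"dy":0.0013,"dz":0,"twist":0,"grip":-1},{"dx":-0.0005,"dy":0.0306,"dz":0,"twist":0,"grip":-1},{"dx":-0.0005,"dy":0.0306,"dz":0,"twist":0,"grip":-1},{"dx":-0.02,"dy":0.0264,"dz":0,"twist":0,"grip":-1},{"dx":-0.0396,"dy":0.0221,"dz":0,"twist":0,"grip":-1}]'
python3 -m crank '[{"dx":0.0011,"dy":-0.0049,"dz":0,"twist":0,"grip":-1},{"dx":0.0021,"dy":-0.0098,"dz":0,"twist":0,"grip":-1},{"dx":0.0032,"dy":-0.0147,"dz":0,"twist":0,"grip":-1},{"dx":0.0043,"dy":-0.0195,"dz":0,"twist":0,"grip":-1},{"dx":0.0053,"dy":-0.0244,"dz":0,"twist":0,"grip":-1}]'
python3 -m crank '[{"dx":0.0005,"dy":-0.0024,"dz":0,"twist":0,"grip":-1},{"dx":0.0011,"dy":-0.0049,"dz":0,"twist":0,"grip":-1},{"dx":0.0016,"dy":-0.0073,"dz":0,"twist":0,"grip":-1},{"dx":0.0021,"dy":-0.0098,"dz":0,"twist":0,"grip":-1},{"dx":0.0027,"dy":-0.0122,"dz":0,"twist":0,"grip":-1}]'
python3 - <<'E'
from h import *
s=arm.get_state()["eef_pos"];p=np.load("jig.npy");print(s,W2J(p,s))
E
```

```text
t: 9.15
eef_pos: [0.5517, 0.1123, 0.0817]
ee_rot: [3.14, -0.0, -1.355]
force: [-0.5, -0.1, 0.2]
width: 0.0004
gripper_force: 0.0
t: 9.57
eef_pos: [0.5569, 0.0876, 0.0819]
ee_rot: [3.139, 0.001, -1.356]
force: [-3.7, 2.8, 0.2]
width: 0.0007
gripper_force: 2.0
t: 9.98
eef_pos: [0.5608, 0.0753, 0.0826]
ee_rot: [-3.141, -0.0, -1.356]
force: [-1.5, 2.4, 1.0]
width: 0.0004
gripper_force: 0.9
[0.56080245 0.07533268 0.08259329] [0.04470962 0.02280349]
```

```bash

python3 -m crank '[{"dx":0.0002,"dy":-0.001,"dz":0,"twist":0,"grip":-1},{"dx":0.0004,"dy":-0.002,"dz":0,"twist":0,"grip":-1},{"dx":0.0006,"dy":-0.0029,"dz":0,"twist":0,"grip":-1},{"dx":0.0009,"dy":-0.0039,"dz":0,"twist":0,"grip":-1},{"dx":0.0011,"dy":-0.0049,"dz":0,"twist":0,"grip":-1}]'
python3 -m crank '[{"dx":0.0001,"dy":-0.0005,"dz":0,"twist":0,"grip":-1},{"dx":0.0002,"dy":-0.001,"dz":0,"twist":0,"grip":-1},{"dx":0.0003,"dy":-0.0015,"dz":0,"twist":0,"grip":-1},{"dx":0.0004,"dy":-0.002,"dz":0,"twist":0,"grip":-1},{"dx":0.0004,"dy":-0.002,"dz":0,"twist":0,"grip":-1}]'

```

```text
t: 10.4
eef_pos: [0.5615, 0.0706, 0.0826]
ee_rot: [3.141, -0.0, -1.355]
force: [-0.9, 1.8, 0.5]
width: 0.0007
gripper_force: 0.7
t: 10.82
eef_pos: [0.5618, 0.0691, 0.0826]
ee_rot: [-3.142, 0.001, -1.356]
force: [-2.4, 3.8, 0.8]
width: 0.0006
gripper_force: 2.2
```

```bash

python3 -m crank '[{"dx":0.0001,"dy":-0.0005,"dz":0,"twist":0,"grip":-1},{"dx":0.0002,"dy":-0.001,"dz":0,"twist":0,"grip":-1},{"dx":0.0003,"dy":-0.0015,"dz":0,"twist":0,"grip":-1},{"dx":0.0004,"dy":-0.002,"dz":0,"twist":0,"grip":-1},{"dx":0.0004,"dy":-0.002,"dz":0,"twist":0,"grip":-1}]'

```

```text
t: 11.23
eef_pos: [0.5619, 0.0686, 0.0826]
ee_rot: [-3.141, 0.003, -1.356]
force: [-6.2, 11.9, 2.7]
width: 0.0007
gripper_force: 6.5
```

It is firmly at the stop. Now I'll retreat, rise and swing clear, then check.

```bash

python3 -m crank '[{"dx":-0.001,"dy":0.005,"dz":0,"twist":0,"grip":-1},{"dx":-0.003,"dy":0.015,"dz":0,"twist":0,"grip":-1},{"dx":-0.003,"dy":0.015,"dz":0.04,"twist":0,"grip":-1},{"dx":-0.003,"dy":0.015,"dz":0.08,"twist":0,"grip":-1},{"dx":-0.003,"dy":0.015,"dz":0.12,"twist":0,"grip":-1}]'
for i in 1 2 3; do python3 -m crank '[{"dx":-0.008,"dy":-0.036,"dz":0,"twist":0,"grip":-1},{"dx":-0.016,"dy":-0.072,"dz":0,"twist":0,"grip":-1},{"dx":-0.024,"dy":-0.108,"dz":0,"twist":0,"grip":-1},{"dx":-0.032,"dy":-0.144,"dz":0,"twist":0,"grip":-1},{"dx":-0.04,"dy":-0.18,"dz":0,"twist":0,"grip":-1}]'; done | tail -6
python3 - <<'E'
from h import *
p=np.load("jig.npy")
a=snap("scene","s8")[210:330,240:400,::-1]; b=snap("top","t8")[160:310,185:415,::-1]
r=lambda x:cv2.resize(x,(400,400*x.shape[0]//x.shape[1]),interpolation=cv2.INTER_CUBIC)
a,b=r(a),r(b);h=min(len(a),len(b))
for n,P in (("closed peg",[.0415,0,.098]),):
  u=proj("top",J2W(p,[P]))[0]; cv2.circle(b,(int((u[0]-185)*400/230),int((u[1]-160)*400/230)),2,(255,255,0),-1)
cv2.imwrite("pics/c8.png",np.hstack([a[:h],b[:h]]))
E
```

```text
t: 11.65
eef_pos: [0.5589, 0.0817, 0.2037]
ee_rot: [3.14, -0.001, -1.355]
force: [1.4, 1.1, -0.1]
width: 0.0002
gripper_force: 0.0
t: 12.9
eef_pos: [0.4388, -0.4601, 0.2026]
ee_rot: [3.141, -0.001, -1.356]
force: [1.8, -0.5, -1.0]
width: 0.0006
gripper_force: 0.0
```

View pics/c8.png

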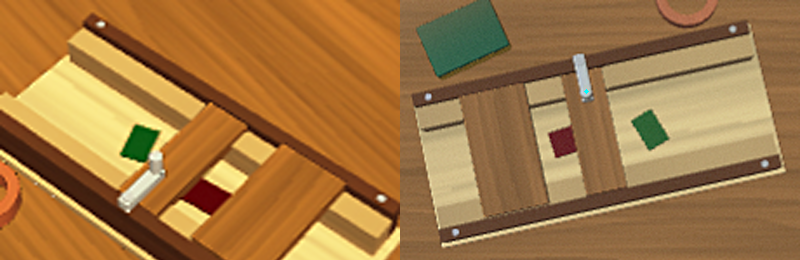

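The keeper now lies straight across the slat's end, with the peg at right-pane (586,93) on the predicted closed position. The slat is flat in the notch at (597,132), and the hand rest and glass have not moved.

```bash
python3 -c "
from station import arm; print(arm.job_done())"
```

```text
the job is handed in; nothing more can be done
None
```

The slat is seated in the notch and the keeper is closed against its stop; the job was handed in after about 13 s of robot time, with the arm clear and the hand rest and glass unmoved in the final picture.

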